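# Load a wheel hub past the sprung chip-guard gate

## Robot

A 6-joint arm with a two-finger parallel gripper is mounted at the origin on the work surface. World frame = base frame: x ahead of the robot, y to its left, z up, the work surface at z = 0. Lengths are in m, angles in rad, forces in N, time in s.
With the tool pointing down it reaches from about 0.35 to 0.775 m from the base axis. Payload 5.5 kg.
Tool frame: the origin (TCP) lies between the finger pads; the fingertips stand env.nose_length ahead of it and the grasp point (between the pads) lies 8 mm behind it (env.nose_length is the distance from the TCP to the fingertips, in m); z points along the fingers, y is the direction in which the jaws open and shut (so a half turn about z gives the same grasp; the last joint's range is limited). The gripper opens to 85 mm and grips with 20 to 120 N. Pads are 22 mm wide; open, the fingers measure 114 mm over their backs; the gripper's body (76 mm by 85 mm) begins 54 mm behind the grasp point. The pads swing forward as they close: fully open they stand 13 mm farther back than shut.
Start: joints at [-1.452, 0.313, 0.046, 1.304, 0, 1.431], TCP at [0.147, -0.556, 0.217] pointing down, gripper open.
Joint ranges: [-2.76, 2.76], [-0.86, 1.69], [-1.03, 1.26], [-2.2, 2.34], [-1.47, 1.5], [-3.14, 3.14]. Speed limits (rad/s): [2.57, 2.57, 3.14, 3.14, 3.14, 3.14].

## Interface

Orientations are given as a unit quaternion [w, x, y, z].
In Python, from workcell import env gives the robot as it stands. The module is installed in compiled form; this text tells all that it offers.
- The arm moves only by the shell command python3 -m creep 'ROWS' [FORCE]. ROWS is a JSON object of lists of equal length, an entry for each row: "hand": the finger opening in mm, from 0 to 85.4; "delta_pos": the shift along the tool's x, y, z scaled (see below), a list of three; "turn": the turn about the tool's z scaled (see below). In form: {"hand": [hand, ...], "delta_pos": [[dx, dy, dz], ...], "turn": [turn, ...]}. A call has exactly 5 rows; each row shifts and turns the commanded pose from where the row before left it, along the tool's axes as they then stand; what a row does not reach is not made up. The controller multiplies each number of a shift by 0.8 m and each number of a turn by 5 degrees. A row lasts 1/12 s, in which the tool goes at most 41.7 mm and 7.16 degrees, less where a joint would pass 70% of its speed; a pose out of reach is approached as far as the arm can. A call with a number of a shift or a turn outside -1 to 1 is refused whole. A call with a gripper value outside its range is refused whole. The fingers move at their own pace and stop on an object; FORCE is the grip in N (left out, the last holds). Time passes only in rows, so rows that do not move let the fingers close, or fill a call up. It gives the time, the measured TCP pose, the force and the opening at its end, in the units of the state.
- env.get_state(): the state, without advancing time (a new reading comes with each control period).
- env.read_camera(name): name is "side" or "top"; returns a dict with "pixels" (400x640x3 uint8, red, green, blue), "depth" (400x640 float32, m along the optical axis (not along the pixel's ray), 0 where there is no reading), "fx", "fy", "cx", "cy" (pixels), "origin" and "orientation" of the camera in the world. Camera axes: x right, y down, z forward; pixel columns grow to the right and rows downward; lengths in m; the calibration is good to about 2 mm. A picture is of the moment at which its call begins.
- env.hand_in(): hands the job in, once; it reports no verdict.
Trained networks look in the newest picture that a camera, given by its name, has taken for a name from the list of things; names that differ only in an ending like _2 or _b are one class to them, and where a whole thing is asked for, a point or a joint stands for the part that bears it (a point fixed in the world has none). Each returns a list of dicts, best first, with "score" (0 to 1); they miss things now and then, are a little off and sometimes report something else, mostly with a low value. They report only what shows in the picture. A call takes as long as a camera call. They do not tell look-alikes from the thing itself.
- env.find_in(camera, target): "location" ([row, column] in pixels, amid what is visible of it).
- env.pinpoint(camera, target): "location" ([row, column] in pixels: a listed point, or the origin of a listed thing).
The state is a dict: "clock": time; "joint_pos": joint angles; "qvel": joint speeds; "tau": joint torques, N m; "tcp_pos": TCP position; "orientation": TCP orientation; "wrist_force": force on the tool from outside, world axes, zero at the start; "ft_torque": the same for the moment, N m; "finger_gap": finger opening in m.
Only numpy, scipy, OpenCV 4.12 (cv2) and the standard library are available. Lean on these libraries where they do the work, as an engineer would, in place of code of your own. Each camera call takes 0.05 s, during which the arm holds its last target.

## Task

Load the wheel hub into the blue bench slide: set it upright on the open apron, slide it under the keeper rails so that it swings the yellow sprung guard gate open and passes through, and press it gently onto the brass spring plunger at the far end, until you feel the spring give and push back clearly (about 8 to 10 N more than the sliding drag). Then let go and draw your hand out, leaving the hub resting against the plunger and the gate sprung shut behind it; do not ram the slide or the plunger, and leave the can, the bearing and the wrench alone.

Things in the scene. Friction and masses are not known exactly. Their poses are not given: they have to be found in the camera images.
- hub_mid (a point): Centre, 38.5 mm up on the axis, of the loose steel wheel hub, which stands upright on the bench at the start: round flange 80 mm across, 12 mm thick at the bottom; plain round spigot 32 mm across above it; 77 mm tall in all, 0.6 kg. z is its axis, up; yaw does not matter. Grip the spigot from above, some 20 mm above this point: so the fingertips stay clear of the rails.
- hub: The same hub; origin at the centre of its underside, z along its axis, up.
- slide: Fixed blue slide. Origin at bench level on its centre line, under the shut gate; x is the loading direction (level), z up. Its base plate, 465 x 150 mm (x -220 to +245), is 8 mm thick; the hub stands and slides on its top. Open apron from x -220 to -130. The hub is past the gate's sweep when its axis is beyond x = +100.
- rails_start (a point): On the centre line at x = -90 mm of the slide, plate-top height (8 mm): here the keeper rails begin and run to x = +175. Side walls 84 mm apart inside; lips above the flange with undersides 22.5 and tops 28.5 mm above the bench; a 52 mm slot open upwards between the lips lets spigot and fingers pass. The mouth before it flares from 84 to about 116 mm at x = -130. The only way in.
- gate (a joint): Opening angle of the guard gate in rad: 0 shut across the slide (against a stop in its own hinge), up to 1.45 open, swinging towards +x of the slide. A light spring always pulls it shut; a push of 0.5 to 4 N opens it.
- gate_edge (a point): Middle of the free edge of the yellow gate with black edge strip, 56 mm above the bench. The gate is an upright panel 5 mm thick, from 34 to 78 mm above the bench, on an upright hinge pin at slide x = 0, y = +62 mm (pin post 86 mm tall); it reaches 100 mm from the pin, to y = -38 mm when shut.
- stop: Fixed blue block at the slide's far end, 30 x 100 mm, 52 mm tall; origin at bench level, slide x = +228. A brass spring plunger 9 mm thick points from it to -x, 36 mm above the bench, and meets the spigot. It is set differently each time, untracked: it is first touched with the hub's axis between slide x = +112 and +167. It gives 5 mm at 4 N/mm, then is solid. The hub's friction, 2 to 7 N, keeps it on the spring.
- can: Red can with a yellow label, 66 mm in diameter, 110 mm tall, loose; origin under its centre. Bystander.
- bearing: Steel bearing ring, 68 mm outside diameter, 20 mm high, loose; origin under its centre. Bystander.
- wrench: Steel wrench 180 mm long lying on the bench, loose. Bystander.
Mind the look-alikes: they are no part of the job. What is shaped like the hub but green or purple is not meant.

How it is judged:
By the outcome, as a careful person would: the job done as asked, in the order asked, and still so for the second after the job is handed in, with the robot touching nothing.
It also fails if it takes over 58 s, if anything falls off the work surface, if the arm or the gripper's body presses on something with over 40 N, if the wrist force passes 120 N, or if a joint passes its speed limit or range.

## Working session

There is one attempt and no reset: what is moved stays moved. The work goes in short steps, Python scripts to look and compute and a shell command to move; the robot and the scene stay as the last step left them, time stands still between calls to the robot, and variables do not carry over. Pictures are saved under pics/ and viewed, and the job is handed in when it is done.

```bash
mkdir -p pics; ls; cat > h.py <<'E'
import numpy as np, cv2
from workcell import env
from scipy.spatial.transform import Rotation as R
def rot(q): return R.from_quat([q[1],q[2],q[3],q[0]]).as_matrix()
def w2p(c,p):
    v=rot(c['orientation']).T@(np.array(p)-c['origin']); return c['fy']*v[1]/v[2]+c['cy'], c['fx']*v[0]/v[2]+c['cx']
def ray(c,r,k):
    return rot(c['orientation'])@np.array([(k-c['cx'])/c['fx'],(r-c['cy'])/c['fy'],1.])
def atz(c,r,k,z):
    d=ray(c,r,k); o=np.array(c['origin']); return o+d*(z-o[2])/d[2]
def atd(c,r,k):
    return np.array(c['origin'])+ray(c,r,k)*c['depth'][int(round(r)),int(round(k))]
def save(c,n): cv2.imwrite('pics/'+n,c['pixels'][:,:,::-1])
E
python3 - <<'E'
from h import *
np.set_printoptions(precision=4,suppress=True)
for n in ['top','side']:
    c=env.read_camera(n); save(c,n+'0.png')
    print(n,c['origin'],c['orientation'],c['fx'])
    for t in ['hub_mid','slide','rails_start','gate_edge','stop']:
        try:
            for d in env.pinpoint(n,t)[:4]:
                r,k=d['location']; z={'hub_mid':.0385,'slide':0,'rails_start':.008,'gate_edge':.056,'stop':0}[t]
                print(t,round(d['score'],2),np.round([r,k],1),atz(c,r,k,z))
        except Exception as e: print(t,e)
s=env.get_state(); print(s, env.nose_length)
E
```

```text
pics
top [ 0.364  -0.0259  1.2135] [ 0.0412 -0.7053  0.7067 -0.0375] 458.73572709744894
hub_mid 0.91 [191.5 423.3] [ 0.5017 -0.3238  0.0385]
hub_mid 0.76 [243.1 416.7] [ 0.3696 -0.3031  0.0385]
hub_mid 0.68 [143.6 471. ] [ 0.6271 -0.4517  0.0385]
hub_mid 0.67 [199.6 474. ] [ 0.4805 -0.4532  0.0385]
slide 0.63 [171.3 294.4] [0.5615 0.0094 0.    ]
slide 0.32 [159.7 205.5] [0.5936 0.2484 0.    ]
rails_start 0.83 [168.6 327.4] [ 0.5672 -0.0787  0.008 ]
gate_edge 0.67 [149.7 294.7] [0.6085 0.007  0.056 ]
stop 0.87 [158.5 207.8] [0.5969 0.2423 0.    ]
side [0.3837 0.7721 0.8059] [ 0.03   -0.0421  0.9159 -0.398 ] 418.29916954848454
hub_mid 0.91 [111.  322.8] [ 0.4855 -0.4821  0.0385]
hub_mid 0.84 [110.4 280.7] [ 0.6316 -0.4764  0.0385]
hub_mid 0.66 [139.9 356. ] [ 0.3678 -0.3188  0.0385]
hub_mid 0.56 [132.9 312.6] [ 0.5077 -0.3477  0.0385]
slide 0.67 [222.4 276.1] [0.57   0.0189 0.    ]
slide 0.16 [294.1 387.7] [0.2828 0.2187 0.    ]
rails_start 0.85 [191.2 284.2] [ 0.5648 -0.0965  0.008 ]
gate_edge 0.6 [204.3 260.7] [0.6074 0.0105 0.056 ]
stop 0.64 [285.7 252.4] [0.5922 0.2228 0.    ]
stop 0.62 [363.7 310. ] [0.4407 0.3949 0.    ]
{'clock': 0.6, 'joint_pos': array([-1.4516,  0.3132,  0.0461,  1.3036,  0.    ,  1.4312]), 'qvel': array([ 0.0007, -0.001 , -0.0009,  0.0008,  0.001 ,  0.0011]), 'tau': array([ -0.0006, -48.015 ,  29.8665,   0.0003,  -0.0003,   0.    ]), 'tcp_pos': array([ 0.1472, -0.5559,  0.2174]), 'orientation': array([0.0001, 0.9916, 0.129 , 0.    ]), 'wrist_force': array([ 0.5853,  0.0472, -0.2884]), 'ft_torque': array([ 0.0307,  0.0439, -0.0247]), 'finger_gap': 0.08531924886382186} 0.011
```

View pics/top0.png

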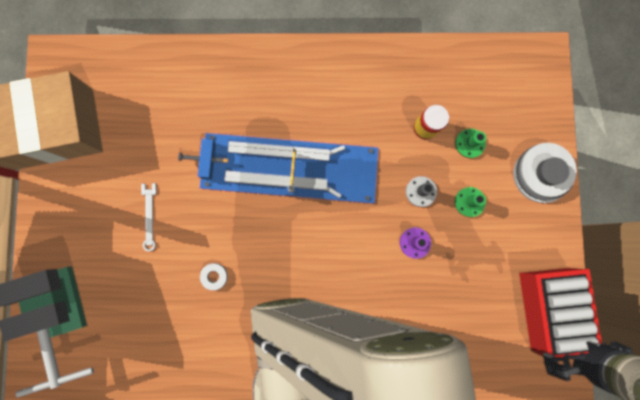

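View pics/side0.png

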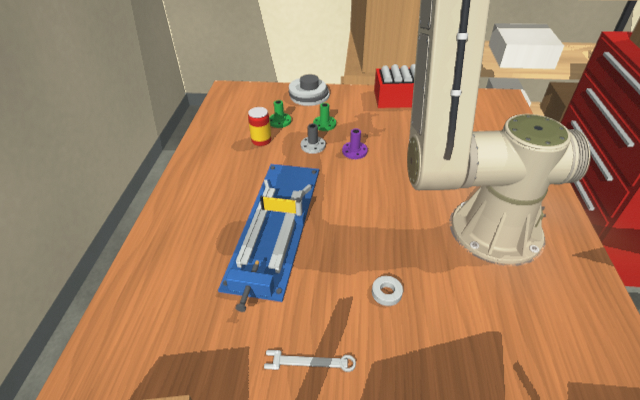

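```bash
python3 - <<'E'
from h import *
np.set_printoptions(precision=4,suppress=True)
T=env.read_camera('top'); S=env.read_camera('side')
import pickle; pickle.dump((T,S),open('ts.pkl','wb'))
a=cv2.resize(T['pixels'][90:280,380:520],None,fx=4,fy=4,interpolation=cv2.INTER_CUBIC)[:600,:400]
a=cv2.resize(T['pixels'][120:270,385:485],None,fx=4,fy=4,interpolation=cv2.INTER_CUBIC)
b=cv2.resize(S['pixels'][90:170,250:350],None,fx=4,fy=4,interpolation=cv2.INTER_CUBIC)
o=np.zeros((600,800,3),np.uint8); o[:,:400]=a; o[:320,400:]=b
cv2.imwrite('pics/cand.png',o[:,:,::-1])
a=cv2.resize(T['pixels'][120:215,180:390],None,fx=3.8,fy=3.8,interpolation=cv2.INTER_CUBIC)
cv2.imwrite('pics/slide.png',a[:,:,::-1])
for n,c in (('T',T),('S',S)):
    h=cv2.cvtColor(c['pixels'],cv2.COLOR_RGB2HSV)
    m=((h[:,:,0]>100)&(h[:,:,0]<125)&(h[:,:,1]>150)&(h[:,:,2]>50)).astype(np.uint8)
    k,l,st,ce=cv2.connectedComponentsWithStats(m)
    i=1+np.argmax(st[1:,4]); print(n,st[i])
    m=(l==i).astype(np.uint8)
    ys,xs=np.nonzero(m); pts=np.array([atz(c,y,x,.008)[:2] for y,x in zip(ys,xs)],np.float32)
    print(cv2.minAreaRect(pts))
# hub top by depth
    p=np.array(c['origin'])[None,None]+ (np.stack(np.broadcast_arrays((np.arange(640)[None]-c['cx'])/c['fx'],(np.arange(400)[:,None]-c['cy'])/c['fy'],1.),-1)@rot(c['orientation']).T)*c['depth'][...,None]
    near=np.hypot(p[...,0]-.502,p[...,1]+.324)<.07
    for lo,hi in((.068,.09),(.005,.02)):
        q=p[near&(p[...,2]>lo)&(p[...,2]<hi)]; print(lo,len(q),q.mean(0),q.min(0),q.max(0))
E
```

```text
T [ 295  147   81   54 2472]
((0.5591757893562317, -0.09814821183681488), (0.20950853824615479, 0.14108124375343323), 85.05738067626953)
0.068 135 [ 0.5055 -0.3249  0.0768] [ 0.4906 -0.3411  0.0693] [ 0.5215 -0.3094  0.0818]
0.005 543 [ 0.5027 -0.3209  0.0119] [ 0.4379 -0.3902  0.0051] [ 0.5579 -0.2575  0.0199]
S [ 219  165  100  136 4587]
((0.5708550810813904, 0.023542478680610657), (0.46537235379219055, 0.1480870097875595), 84.92662811279297)
0.068 76 [ 0.5058 -0.3235  0.078 ] [ 0.4912 -0.3412  0.069 ] [ 0.5225 -0.3104  0.0825]
0.005 337 [ 0.5033 -0.3155  0.0123] [ 0.4385 -0.3913  0.005 ] [ 0.5688 -0.2596  0.0196]
```

View pics/cand.png

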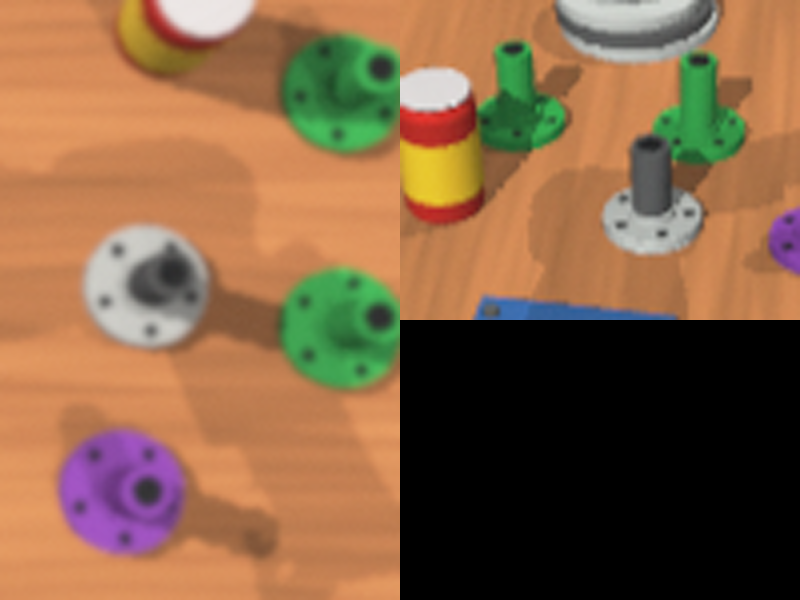

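View pics/slide.png

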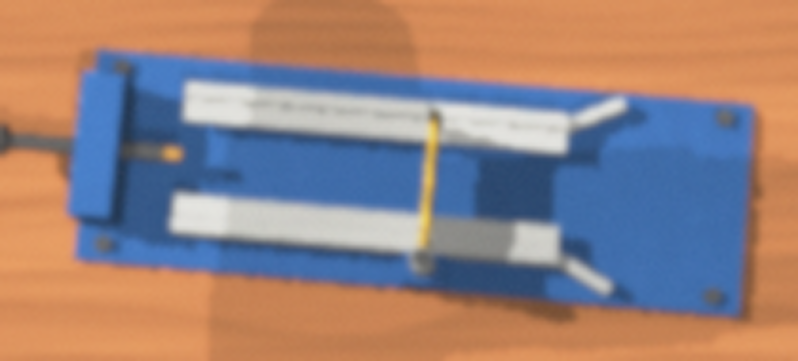

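```bash
python3 - <<'E'
from h import *
import pickle
np.set_printoptions(precision=4,suppress=True)
T,S=pickle.load(open('ts.pkl','rb'))
for n,c in (('T',T),('S',S)):
    h=cv2.cvtColor(c['pixels'],cv2.COLOR_RGB2HSV)
    m=((h[:,:,0]>98)&(h[:,:,0]<128)&(h[:,:,1]>120)).astype(np.uint8)
    m=cv2.morphologyEx(m,cv2.MORPH_OPEN,np.ones((2,2),np.uint8))
    p=np.array(c['origin'])+ (np.stack(np.broadcast_arrays((np.arange(640)[None]-c['cx'])/c['fx'],(np.arange(400)[:,None]-c['cy'])/c['fy'],1.),-1)@rot(c['orientation']).T)*c['depth'][...,None]
    m&=((p[...,2]>0.001)&(p[...,2]<.017)&(abs(p[...,1])<.3)&(p[...,0]>.45)&(p[...,0]<.7)).astype(np.uint8)
    ys,xs=np.nonzero(m)
    pts=np.array([atz(c,y,x,.008)[:2] for y,x in zip(ys,xs)],np.float32)
    print(n,len(pts),cv2.minAreaRect(pts))
    # yellow gate, rails (grey, z 0.024-.034)
    q=p[(h[:,:,0]>18)&(h[:,:,0]<35)&(h[:,:,1]>120)&(abs(p[...,1])<.1)&(p[...,0]>.45)&(p[...,0]<.7)]; print('gate',len(q),q.min(0),q.max(0),np.median(q,0))
    # rails in slide frame
    d=np.array([.0884,.9961]); e=np.array([-d[1],d[0]]); o=np.array([.5698,.0111])
    rel=p[...,:2]-o; sx=rel@d; sy=rel@e
    r=(p[...,2]>.024)&(p[...,2]<.033)&(abs(sx)<.2)&(abs(sy)<.07)&(h[:,:,1]<90)
    for x0 in np.arange(-.09,.17,.04):
        k=r&(sx>x0)&(sx<x0+.04)
        A=sy[k&(sy>0)];B=sy[k&(sy<0)]
        print(round(x0,2),len(A),len(B),np.percentile(A,[3,50,97]) if len(A) else '',np.percentile(B,[3,50,97]) if len(B) else '')
    # plunger
    br=(p[...,2]>.028)&(p[...,2]<.046)&(sx>.1)&(sx<.212)&(abs(sy)<.02)
    if br.any(): print('plunger',br.sum(),sx[br].min(),sx[br].max(),np.median(sy[br]))
E
```

```text
T 5535 ((0.5675169229507446, 0.021100565791130066), (0.45940446853637695, 0.14478102326393127), 84.83316040039062)
gate 49 [0.5194 0.008  0.0716] [0.597  0.0156 0.0833] [0.5575 0.013  0.0779]
-0.09 124 133 [0.0273 0.0381 0.0525] [-0.0507 -0.0372 -0.0252]
-0.05 123 128 [0.0274 0.0381 0.0525] [-0.0507 -0.0358 -0.0255]
-0.01 100 105 [0.0275 0.0372 0.0541] [-0.0504 -0.0363 -0.0254]
0.03 122 134 [0.0276 0.038  0.0526] [-0.0506 -0.0359 -0.0255]
0.07 124 125 [0.0277 0.0381 0.0524] [-0.0498 -0.0366 -0.0259]
0.11 126 124 [0.0274 0.0382 0.052 ] [-0.0498 -0.0359 -0.0253]
0.15 76 81 [0.0274 0.0375 0.053 ] [-0.0508 -0.0372 -0.0252]
plunger 71 0.17206483237180922 0.21195298708052737 0.0016405885781886958
S 3679 ((0.5674575567245483, 0.02645529806613922), (0.4655056595802307, 0.1494866907596588), 84.67254638671875)
gate 417 [ 0.5158 -0.0142  0.0122] [0.6018 0.0193 0.0833] [0.558  0.0123 0.0605]
-0.09 39 56 [0.0264 0.0351 0.0511] [-0.0447 -0.0346 -0.0265]
-0.05 0 1  [-0.0534 -0.0534 -0.0534]
-0.01 51 59 [0.0254 0.0336 0.0511] [-0.0444 -0.035  -0.0268]
0.03 82 71 [0.0258 0.0343 0.0509] [-0.0444 -0.0351 -0.0266]
0.07 83 85 [0.0255 0.0343 0.051 ] [-0.0478 -0.0351 -0.0271]
0.11 89 104 [0.0255 0.0347 0.0511] [-0.048  -0.0352 -0.0264]
0.15 76 78 [0.0252 0.0353 0.0511] [-0.0499 -0.0357 -0.0272]
plunger 56 0.17008431736493324 0.2037778397903356 0.00025099720853179105
```

The hub candidates in the top picture are grey at (191,423), green at (144,471) and (200,474), and purple at (243,417). The enlarged crop confirms that the grey steel one with the dark spigot is the hub; the others are the wrong colour. It stands at about (0.5055, -0.324). The slide origin is about (0.570, 0.011) and its x direction is 84.9°.

First I turn the jaws in line with the slide.

```bash
python3 -m creep '{"hand":[85,85,85,85,85],"delta_pos":[[0,0,0],[0,0,0],[0,0,0],[0,0,0],[0,0,0]],"turn":[-1,-1,-1,-1,-1]}' 60
cat > st.py <<'E'
from h import *
import sys
np.set_printoptions(precision=4,suppress=True)
O=np.array([.5697,.0113]); th=np.radians(84.93); D=np.array([np.cos(th),np.sin(th)]); E_=np.array([-D[1],D[0]])
def main():
    s=env.get_state(); M=rot(s['orientation']); p=s['tcp_pos']
    a=np.degrees(np.arctan2(M[1,0],M[0,0]))
    r=p[:2]-O; f=s['wrist_force']
    print('t',round(s['clock'],2),'tcp',p,'a',round(a,2),'tilt',M[:,2],'slide xy',(r@D).round(4),(r@E_).round(4),'F slide',np.round([f[:2]@D,f[:2]@E_,f[2]],2),'gap',round(s['finger_gap'],4),'turn needed',round(-((174.93-a+180)%360-180)/5,2))
    if len(sys.argv)>3:
        g=np.array([float(x) for x in sys.argv[1:4]]); print('units',M.T@(g-p)/.8)
if __name__=='__main__': main()
E
python3 st.py
```

```text
clock: 1.12
tcp_pos: [0.1471, -0.5559, 0.2174]
orientation: [0.0, 0.939, 0.343, -0.0]
wrist_force: [0.4, -0.7, 1.3]
finger_gap: 0.0847
t 1.12 tcp [ 0.1471 -0.5559  0.2174] a 40.07 tilt [-0.     -0.0002 -1.    ] slide xy -0.6023 0.3708 F slide [-0.68 -0.51  1.29] gap 0.0847 turn needed -26.97
```

```bash
python3 -m creep '{"hand":[85,85,85,85,85],"delta_pos":[[0,0,0],[0,0,0],[0,0,0],[0,0,0],[0,0,0]],"turn":[-1,-1,-1,-1,-1]}' >/dev/null
python3 -m creep '{"hand":[85,85,85,85,85],"delta_pos":[[0,0,0],[0,0,0],[0,0,0],[0,0,0],[0,0,0]],"turn":[-1,-1,-1,-1,-1]}' >/dev/null
python3 -m creep '{"hand":[85,85,85,85,85],"delta_pos":[[0,0,0],[0,0,0],[0,0,0],[0,0,0],[0,0,0]],"turn":[-1,-1,-1,-1,-1]}' >/dev/null
python3 -m creep '{"hand":[85,85,85,85,85],"delta_pos":[[0,0,0],[0,0,0],[0,0,0],[0,0,0],[0,0,0]],"turn":[-1,-1,-1,-1,-1]}' >/dev/null
python3 -m creep '{"hand":[85,85,85,85,85],"delta_pos":[[0,0,0],[0,0,0],[0,0,0],[0,0,0],[0,0,0]],"turn":[-1,-1,-1,-1,-1]}' >/dev/null
python3 -m creep '{"hand":[85,85,85,85,85],"delta_pos":[[0,0,0],[0,0,0],[0,0,0],[0,0,0],[0,0,0]],"turn":[-1,-0.97,0,0,0]}'; python3 st.py .5055 -.324 .16
```

```text
clock: 3.62
tcp_pos: [0.1472, -0.5559, 0.2173]
orientation: [0.0, 0.047, 0.999, -0.0]
wrist_force: [-0.8, 0.4, -0.6]
finger_gap: 0.0846
t 3.62 tcp [ 0.1472 -0.5559  0.2173] a 174.56 tilt [ 0.     -0.0001 -1.    ] slide xy -0.6023 0.3708 F slide [ 0.29  0.82 -0.56] gap 0.0846 turn needed -0.07
units [-0.4184  0.3311  0.0716]
```

```bash
python3 -m creep '{"hand":[85,85,85,85,85],"delta_pos":[[-0.028,0.022,0.005],[-0.028,0.022,0.005],[-0.028,0.022,0.005],[-0.028,0.022,0.005],[-0.028,0.022,0.005]],"turn":[-0.07,0,0,0,0]}' >/dev/null
python3 -m creep '{"hand":[85,85,85,85,85],"delta_pos":[[-0.028,0.022,0.005],[-0.028,0.022,0.005],[-0.028,0.022,0.005],[-0.028,0.022,0.005],[-0.028,0.022,0.005]],"turn":[0,0,0,0,0]}' >/dev/null
python3 -m creep '{"hand":[85,85,85,85,85],"delta_pos":[[-0.028,0.022,0.004],[-0.028,0.022,0.004],[-0.028,0.022,0.004],[-0.028,0.022,0.004],[-0.028,0.022,0.004]],"turn":[0,0,0,0,0]}' ; python3 st.py .5055 -.324 .0505
```

```text
clock: 4.87
tcp_pos: [0.506, -0.3212, 0.1612]
orientation: [0.0, 0.044, 0.999, -0.0]
wrist_force: [-0.4, -1.4, 0.2]
finger_gap: 0.0849
t 4.87 tcp [ 0.506  -0.3212  0.1612] a 174.93 tilt [ 0.0002 -0.0002 -1.    ] slide xy -0.3369 0.0341 F slide [-1.4   0.3   0.21] gap 0.0849 turn needed 0.0
units [ 0.0003 -0.0035  0.1384]
```

```bash
python3 -m creep '{"hand":[85,85,85,85,85],"delta_pos":[[0,-0.003,0.014],[0,0,0.014],[0,0,0.014],[0,0,0.014],[0,0,0.014]],"turn":[0,0,0,0,0]}' >/dev/null
python3 -m creep '{"hand":[85,85,85,85,85],"delta_pos":[[0,0,0.014],[0,0,0.014],[0,0,0.014],[0,0,0.014],[0,0,0.012]],"turn":[0,0,0,0,0]}' ; python3 st.py .5055 -.324 .0505
python3 - <<'E'
from h import *
c=env.read_camera('side');save(c,'side1.png')
d=env.read_camera('top')
a=cv2.resize(c['pixels'][60:190,230:390],None,fx=5,fy=4.5); cv2.imwrite('pics/side1c.png',a[:,:,::-1])
E
```

```text
clock: 5.7
tcp_pos: [0.5044, -0.3245, 0.0496]
orientation: [-0.0, 0.044, 0.999, 0.0]
wrist_force: [0.1, 0.5, 0.1]
finger_gap: 0.0851
t 5.7 tcp [ 0.5044 -0.3245  0.0496] a 175.01 tilt [-0.0004  0.0003 -1.    ] slide xy -0.3403 0.0354 F slide [ 0.55 -0.05  0.1 ] gap 0.0851 turn needed 0.02
units [-0.0014  0.0008 -0.0012]
```

View pics/side1c.png

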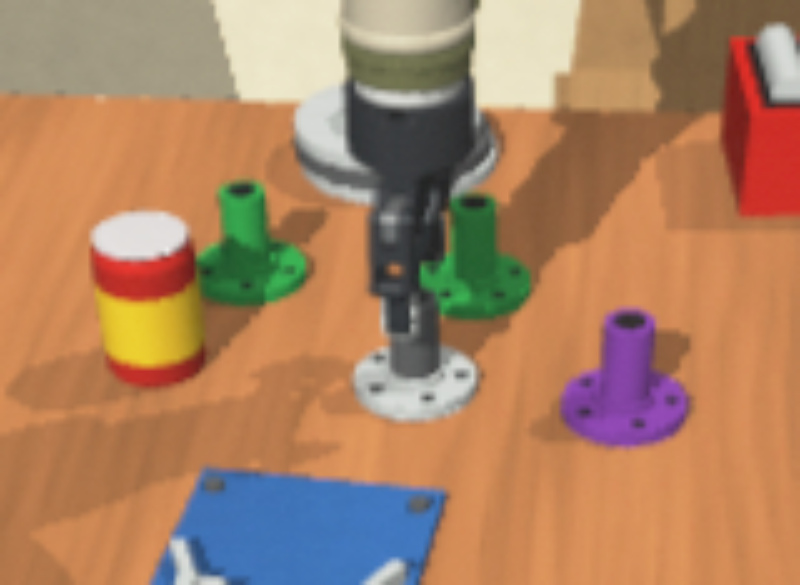

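```bash
python3 - <<'E'
from h import *
c=env.read_camera('side')
print(w2p(c,[.5094,-.268,.055]),w2p(c,[.5055,-.324,.04]),w2p(c,[.5055,-.324,.0]))
# hub flange ellipse centre in picture
p=c['pixels'].astype(int); m=(p.min(2)>120)&(p.max(2)-p.min(2)<30)
m[:140]=0;m[155:]=0;m[:,:298]=0;m[:,330:]=0
ys,xs=np.nonzero(m);print('flange cols',xs.min(),xs.max(),ys.max())
for r in (136,138,140):print(r,p[r,300:326].sum(1)//3)
E
```

```text
(np.float64(143.18122355152065), np.float64(309.3948661070531)) (np.float64(136.76548469012064), np.float64(312.5464761851083)) (np.float64(146.999617391608), np.float64(312.7729848049193))
flange cols 301 324 152
136 [149 147 149 151 151 152 151 145 115 119 127 130 110  83  63  60  59  69
 110 108 103 101 104 102 102 102]
138 [148 147 148 161 169 149 170 173 107  89  93  95  95  88  83  77  66  73
 136 145 140 136 119 105 101 101]
140 [136 157 191 200 184 148 169 167 103  90  94  95  95  92  86  80  69  78
 138 146 206 214 216 202 154 127]
```

```bash
python3 -m creep '{"hand":[85,30,20,20,20],"delta_pos":[[-0.0014,0.001,-0.001],[0,0,0],[0,0,0],[0,0,0],[0,0,0]],"turn":[0,0,0,0,0]}' 60 >/dev/null
python3 -m creep '{"hand":[20,20,20,20,20],"delta_pos":[[0,0,0],[0,0,0],[0,0,0],[0,0,0],[0,0,0]],"turn":[0,0,0,0,0]}' 60; python3 st.py
```

```text
clock: 6.68
tcp_pos: [0.5063, -0.3255, 0.0528]
orientation: [0.001, 0.044, 0.999, -0.002]
wrist_force: [-2.6, -5.6, 4.9]
finger_gap: 0.0293
t 6.68 tcp [ 0.5063 -0.3255  0.0528] a 174.98 tilt [ 0.0012 -0.0032 -1.    ] slide xy -0.3411 0.0334 F slide [-5.83  2.08  4.85] gap 0.0293 turn needed 0.01
```

```bash
python3 -m creep '{"hand":[20,20,20,20,20],"delta_pos":[[0,0,-0.002],[0,0,-0.003],[0,0,-0.005],[0,0,-0.008],[0,0,-0.008]],"turn":[0,0,0,0,0]}'; python3 st.py
python3 - <<'E'
from h import *
c=env.read_camera('side');t=env.read_camera('top')
a=cv2.resize(c['pixels'][80:180,260:360],None,fx=4,fy=4); b=cv2.resize(t['pixels'][130:230,380:480],None,fx=4,fy=4);cv2.imwrite('pics/g2.png',np.hstack([a,b])[:,:,::-1])
E
```

```text
clock: 7.1
tcp_pos: [0.5052, -0.3228, 0.0719]
orientation: [-0.001, 0.043, 0.999, 0.001]
wrist_force: [-0.3, 0.6, -6.4]
finger_gap: 0.0293
t 7.1 tcp [ 0.5052 -0.3228  0.0719] a 175.05 tilt [-0.0019  0.002  -1.    ] slide xy -0.3385 0.0348 F slide [ 0.56  0.39 -6.36] gap 0.0293 turn needed 0.02
```

View pics/g2.png

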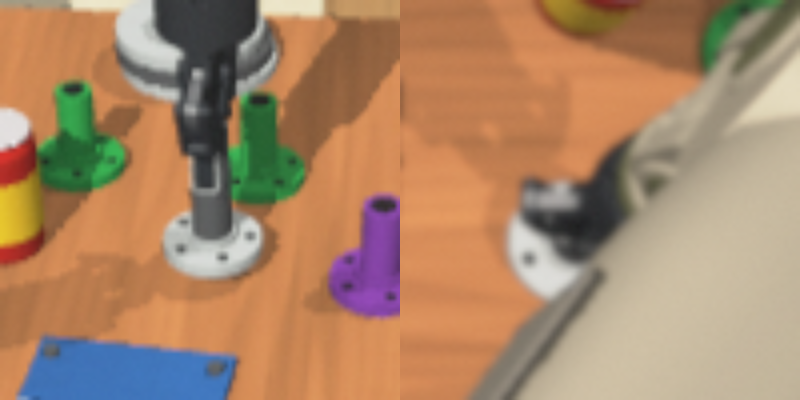

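```bash
python3 -m creep '{"hand":[20,20,20,20,20],"delta_pos":[[-0.004,0.01,-0.007],[-0.004,0.02,-0.007],[-0.004,0.02,-0.007],[-0.004,0.02,-0.007],[-0.004,0.02,-0.007]],"turn":[0,0,0,0,0]}' >/dev/null
python3 -m creep '{"hand":[20,20,20,20,20],"delta_pos":[[-0.004,0.02,0],[-0.004,0.02,0],[-0.004,0.02,0],[-0.004,0.02,0],[-0.004,0.02,0]],"turn":[0,0,0,0,0]}' >/dev/null
python3 -m creep '{"hand":[20,20,20,20,20],"delta_pos":[[-0.0035,0.015,0],[0,0,0],[0,0,0],[0,0,0],[0,0,0]],"turn":[0,0,0,0,0]}' ; python3 st.py
python3 - <<'E'
from h import *
from st import O,D,E_
c=env.read_camera('side');t=env.read_camera('top')
a=cv2.resize(c['pixels'][120:270,200:400],None,fx=4,fy=4); cv2.imwrite('pics/g3.png',a[:,:,::-1])
cv2.imwrite('pics/g3t.png',t['pixels'][:,:,::-1])
for n in('side','top'):
    q=c if n=='side' else t
    for d in env.pinpoint(n,'hub_mid')[:4]:
        p=atz(q,*d['location'],.0385+.047);r=p[:2]-O
        print(n,round(d['score'],2),d['location'],r@D,r@E_)
E
```

```text
clock: 8.45
tcp_pos: [0.5546, -0.164, 0.1005]
orientation: [-0.0, 0.044, 0.999, -0.0]
wrist_force: [-0.6, 0.2, -6.7]
finger_gap: 0.0291
t 8.45 tcp [ 0.5546 -0.164   0.1005] a 174.99 tilt [-0.     -0.0004 -1.    ] slide xy -0.176 -0.0005 F slide [ 0.16  0.64 -6.66] gap 0.0291 turn needed 0.01
side 0.87 [151.3, 289.6] -0.1939629850599108 -0.004324621184137795
side 0.83 [140.8, 355.3] -0.2751224062713119 0.175330240534614
side 0.69 [108.5, 277.6] -0.4153541985408039 -0.09577584290061733
side 0.68 [114.3, 318.4] -0.4011796114596084 0.04265929674014543
top 0.94 [245.4, 419.5] -0.3269301203130399 0.17769193516859122
top 0.92 [197.8, 475.3] -0.45698384871873665 0.049215236338468
top 0.77 [140.5, 472.6] -0.44366708896760104 -0.09430602393880995
```

View pics/g3.png

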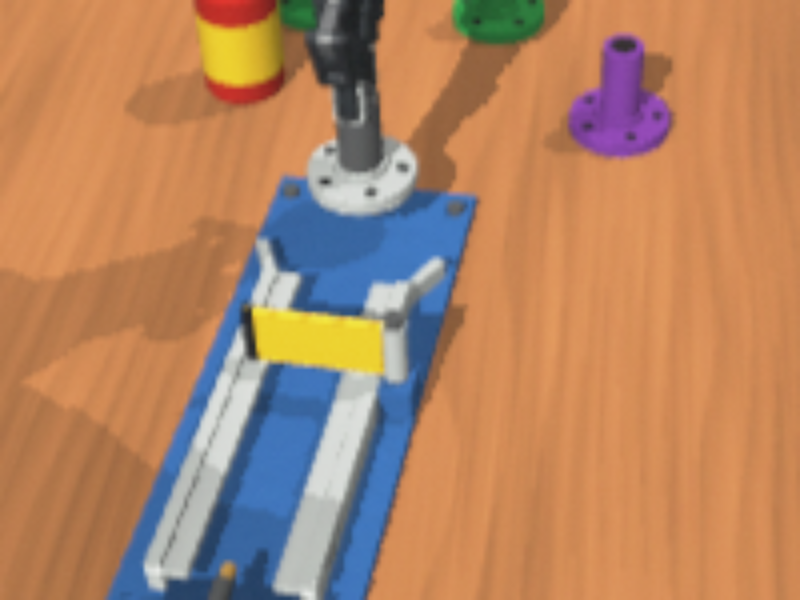

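View pics/g3t.png

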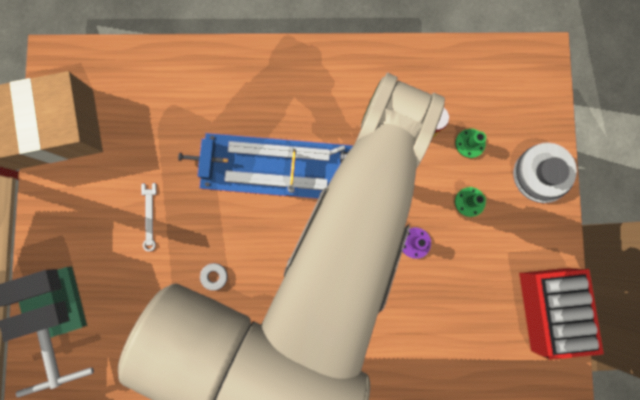

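```bash
python3 - <<'E'
from h import *
from st import O,D,E_
c=env.read_camera('side'); p=c['pixels'].astype(int)
m=(p.min(2)>115)&(p.max(2)-p.min(2)<30); m[:150]=0;m[175:]=0;m[:,:265]=0;m[:,315:]=0
ys,xs=np.nonzero(m)
for r in range(156,172): 
    k=xs[ys==r]
    if len(k):print(r,k.min(),k.max())
for z in (.054,.059):
  for sy in(-.0025,0,.0025):
    g=lambda dx,dy:w2p(c,[*(O+D*(-.176+dx)+E_*(sy+dy)),z])
    q=np.array([g(.04*np.cos(t),.04*np.sin(t)) for t in np.linspace(0,6.28,200)]); print(z,sy,q[:,1].min(),q[:,1].max(),q[:,0].min(),q[:,0].max())
E
```

```text
156 282 300
157 280 302
158 279 302
159 278 303
160 277 303
161 277 303
162 277 303
163 277 303
164 270 303
165 277 303
166 269 302
167 278 302
168 278 301
169 268 300
170 280 300
171 267 299
0.054 -0.0025 275.56904693339266 303.27231431681696 155.410244430187 172.7053805473884
0.054 0 276.4089154485197 304.1205306406058 155.4931355123053 172.79797682159503
0.054 0.0025 277.24931433830017 304.9692823601901 155.57607766100801 172.89063297427228
0.059 -0.0025 275.43247016165753 303.21418348212563 154.05544396808313 171.3332858073726
0.059 0 276.2746735837289 304.0647820643804 154.13814566404398 171.42570580278036
0.059 0.0025 277.11741036138136 304.9159190661489 154.22089845069232 171.51818573602316
```

```bash
python3 -m creep '{"hand":[20,20,20,20,20],"delta_pos":[[0,0.003,0.01],[0,0,0.01],[0,0,0.01],[0,0,0.008],[0,0,0.004]],"turn":[0,0,0,0,0]}' >/dev/null; python3 st.py
python3 -m creep '{"hand":[20,20,20,20,20],"delta_pos":[[0,0,0.001],[0,0,0.001],[0,0,0.001],[0,0,0.001],[0,0,0]],"turn":[0,0,0,0,0]}' >/dev/null; python3 st.py
```

```text
t 9.12 tcp [ 0.5539 -0.1606  0.065 ] a 175.03 tilt [-0.0025  0.001  -1.    ] slide xy -0.1726 0.0006 F slide [-0.15  0.44 -7.52] gap 0.0289 turn needed 0.02
t 9.53 tcp [ 0.5552 -0.1612  0.0639] a 175.03 tilt [ 0.0005 -0.0004 -1.    ] slide xy -0.1731 -0.0008 F slide [-0.23  0.05 -7.25] gap 0.0292 turn needed 0.02
```

```bash
python3 -m creep '{"hand":[20,20,20,20,20],"delta_pos":[[0,0,0.001],[0,0,0.001],[0,0,0.001],[0,0,0],[0,0,0]],"turn":[0,0,0,0,0]}' >/dev/null; python3 st.py
```

```text
t 9.95 tcp [ 0.5549 -0.1611  0.0613] a 175.03 tilt [-0.0001 -0.0001 -1.    ] slide xy -0.173 -0.0005 F slide [-1.24 -0.08 -6.91] gap 0.029 turn needed 0.02
```

```bash
python3 -m creep '{"hand":[20,20,20,20,20],"delta_pos":[[0,0,0.001],[0,0,0],[0,0,0.001],[0,0,0],[0,0,0]],"turn":[0,0,0,0,0]}' >/dev/null; python3 st.py
```

```text
t 10.37 tcp [ 0.5552 -0.1615  0.0606] a 175.02 tilt [ 0.001  -0.0009 -1.    ] slide xy -0.1734 -0.0009 F slide [-1.26  2.51  2.86] gap 0.0289 turn needed 0.02
```

```bash
python3 -m creep '{"hand":[20,20,20,20,20],"delta_pos":[[0,0.004,-0.0004],[0,0.008,0],[0,0.008,0],[0,0.008,0],[0,0.008,0]],"turn":[-0,0,0,0,0]}' >/dev/null; python3 st.py
python3 -m creep '{"hand":[20,20,20,20,20],"delta_pos":[[0,0.006,0],[0,0.006,0],[0,0.006,0],[0,0.006,0],[0,0.006,0]],"turn":[0,0,0,0,0]}' >/dev/null; python3 st.py
```

```text
t 10.78 tcp [ 0.5589 -0.1342  0.061 ] a 174.96 tilt [ 0.0028 -0.0041 -1.    ] slide xy -0.1458 -0.0021 F slide [-4.81 -0.26  0.47] gap 0.0292 turn needed 0.01
t 11.2 tcp [ 0.5609 -0.11    0.061 ] a 174.98 tilt [ 0.0026 -0.0037 -1.    ] slide xy -0.1216 -0.0019 F slide [-6.1   0.28  1.56] gap 0.0294 turn needed 0.01
```

```bash
python3 -m creep '{"hand":[20,20,20,20,20],"delta_pos":[[0.001,0.005,0],[0.001,0.005,0],[0,0.005,0],[0,0.005,0],[0,0.005,0]],"turn":[0,0,0,0,0]}' >/dev/null; python3 st.py
python3 -m creep '{"hand":[20,20,20,20,20],"delta_pos":[[0,0.005,0],[0,0.005,0],[0,0.005,0],[0,0.005,0],[0,0.005,0]],"turn":[0,0,0,0,0]}' >/dev/null; python3 st.py
```

```text
t 11.62 tcp [ 0.561 -0.09   0.061] a 174.98 tilt [ 0.0026 -0.0036 -1.    ] slide xy -0.1016 -0.0003 F slide [-5.05  0.81  1.05] gap 0.0294 turn needed 0.01
t 12.03 tcp [ 0.5627 -0.07    0.061 ] a 174.97 tilt [ 0.0025 -0.0037 -1.    ] slide xy -0.0816 -0.0002 F slide [-5.71  0.34  1.86] gap 0.0293 turn needed 0.01
```

```bash
python3 -m creep '{"hand":[20,20,20,20,20],"delta_pos":[[0,0.006,0],[0,0.006,0],[0,0.006,0],[0,0.006,0],[0,0.006,0]],"turn":[0,0,0,0,0]}' >/dev/null; python3 st.py
python3 -m creep '{"hand":[20,20,20,20,20],"delta_pos":[[0,0.006,0],[0,0.006,0],[0,0.006,0],[0,0.006,0],[0,0.006,0]],"turn":[0,0,0,0,0]}' >/dev/null; python3 st.py
python3 - <<'E'
from h import *
c=env.read_camera('side')
a=cv2.resize(c['pixels'][140:310,200:360],None,fx=4,fy=3.5); cv2.imwrite('pics/g4.png',a[:,:,::-1])
E
```

```text
t 12.45 tcp [ 0.5647 -0.0461  0.061 ] a 174.97 tilt [ 0.0025 -0.0036 -1.    ] slide xy -0.0576 -0.0001 F slide [-5.68 -0.18  2.01] gap 0.0294 turn needed 0.01
t 12.87 tcp [ 0.5668 -0.0221  0.061 ] a 174.97 tilt [ 0.0025 -0.0036 -1.    ] slide xy -0.0336 -0.0001 F slide [-6.    0.1   2.41] gap 0.0291 turn needed 0.01
```

View pics/g4.png

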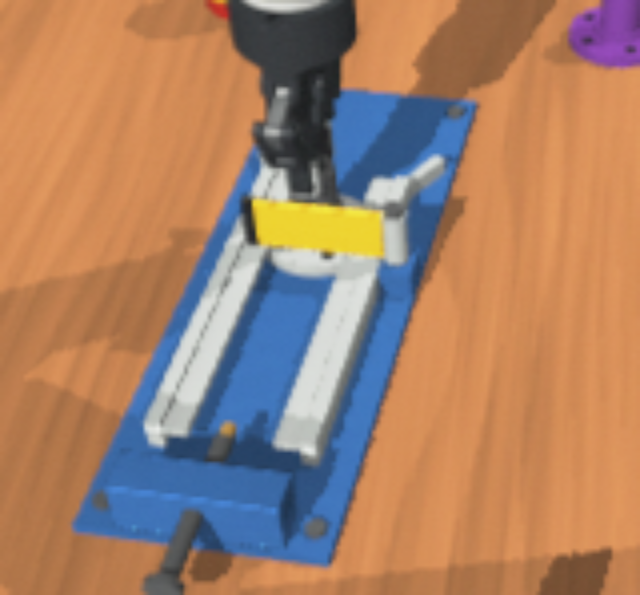

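```bash
python3 -m creep '{"hand":[20,20,20,20,20],"delta_pos":[[0,0.005,0],[0,0.005,0],[0,0.005,0],[0,0.005,0],[0,0.005,0]],"turn":[0,0,0,0,0]}' >/dev/null; python3 st.py
python3 -m creep '{"hand":[20,20,20,20,20],"delta_pos":[[0,0.005,0],[0,0.005,0],[0,0.005,0],[0,0.005,0],[0,0.005,0]],"turn":[0,0,0,0,0]}' >/dev/null; python3 st.py
python3 -m creep '{"hand":[20,20,20,20,20],"delta_pos":[[0,0.005,0],[0,0.005,0],[0,0.005,0],[0,0.005,0],[0,0.005,0]],"turn":[0,0,0,0,0]}' >/dev/null; python3 st.py
```

```text
t 13.33 tcp [ 0.5683 -0.0028  0.061 ] a 174.95 tilt [ 0.0021 -0.0046 -1.    ] slide xy -0.0142 0.0001 F slide [-9.08  0.61  4.76] gap 0.0291 turn needed 0.0
t 13.75 tcp [0.57   0.0169 0.061 ] a 174.94 tilt [ 0.002  -0.0049 -1.    ] slide xy 0.0056 0.0002 F slide [-8.99  0.56  4.54] gap 0.0293 turn needed 0.0
t 14.17 tcp [0.5719 0.0367 0.061 ] a 174.93 tilt [ 0.0023 -0.0051 -1.    ] slide xy 0.0255 0.0001 F slide [-9.43  0.19  3.45] gap 0.0293 turn needed 0.0
```

```bash
python3 -m creep '{"hand":[20,20,20,20,20],"delta_pos":[[0,0.005,0],[0,0.005,0],[0,0.005,0],[0,0.005,0],[0,0.005,0]],"turn":[0,0,0,0,0]}' >/dev/null; python3 st.py
python3 -m creep '{"hand":[20,20,20,20,20],"delta_pos":[[0,0.005,0],[0,0.005,0],[0,0.005,0],[0,0.005,0],[0,0.005,0]],"turn":[0,0,0,0,0]}' >/dev/null; python3 st.py
python3 - <<'E'
from h import *
c=env.read_camera('side')
a=cv2.resize(c['pixels'][140:310,200:360],None,fx=4,fy=3.5); cv2.imwrite('pics/g5.png',a[:,:,::-1])
E
```

```text
t 14.58 tcp [0.5736 0.0569 0.061 ] a 174.94 tilt [ 0.0024 -0.0045 -1.    ] slide xy 0.0458 0.0001 F slide [-8.2  -0.73  4.2 ] gap 0.0287 turn needed 0.0
t 15.0 tcp [0.5755 0.0771 0.061 ] a 174.94 tilt [ 0.0026 -0.0038 -1.    ] slide xy 0.0661 0.0 F slide [-8.29 -0.35  3.53] gap 0.0291 turn needed 0.0
```

View pics/g5.png

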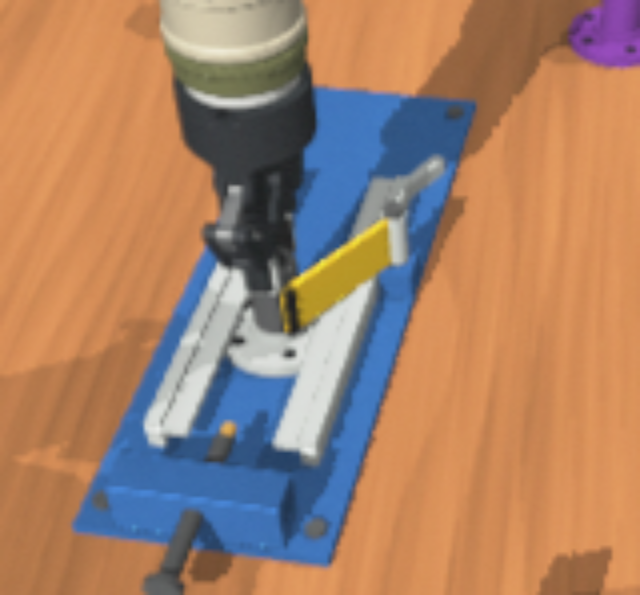

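```bash
python3 -m creep '{"hand":[20,20,20,20,20],"delta_pos":[[0,0.005,0],[0,0.005,0],[0,0.005,0],[0,0.005,0],[0,0.005,0]],"turn":[0,0,0,0,0]}' >/dev/null; python3 st.py
python3 -m creep '{"hand":[20,20,20,20,20],"delta_pos":[[0,0.005,0],[0,0.005,0],[0,0.005,0],[0,0.005,0],[0,0.005,0]],"turn":[0,0,0,0,0]}' >/dev/null; python3 st.py
python3 -m creep '{"hand":[20,20,20,20,20],"delta_pos":[[0,0.004,0],[0,0.004,0],[0,0.004,0],[0,0.004,0],[0,0.003,0]],"turn":[0,0,0,0,0]}' >/dev/null; python3 st.py
python3 -m creep '{"hand":[20,20,20,20,20],"delta_pos":[[0,0.002,0],[0,0.002,0],[0,0.002,0],[0,0.002,0],[0,0.002,0]],"turn":[0,0,0,0,0]}' >/dev/null; python3 st.py
python3 - <<'E'
from h import *
c=env.read_camera('side')
a=cv2.resize(c['pixels'][140:310,200:360],None,fx=4,fy=3.5); cv2.imwrite('pics/g6.png',a[:,:,::-1])
E
```

```text
t 15.47 tcp [0.5773 0.0969 0.061 ] a 174.94 tilt [ 0.0026 -0.0042 -1.    ] slide xy 0.0859 0.0 F slide [-8.64 -1.19  4.86] gap 0.0292 turn needed 0.0
t 15.88 tcp [0.579  0.1171 0.061 ] a 174.96 tilt [ 0.0027 -0.0036 -1.    ] slide xy 0.1062 0.0001 F slide [-8.03  0.24  4.87] gap 0.0293 turn needed 0.01
t 16.3 tcp [0.5799 0.1323 0.061 ] a 174.96 tilt [ 0.0019 -0.0036 -1.    ] slide xy 0.1214 0.0006 F slide [-7.26 -0.3   4.33] gap 0.0294 turn needed 0.01
t 16.72 tcp [0.5805 0.14   0.061 ] a 174.95 tilt [ 0.0018 -0.0038 -1.    ] slide xy 0.1291 0.0006 F slide [-8.44 -0.41  5.49] gap 0.029 turn needed 0.0
```

View pics/g6.png

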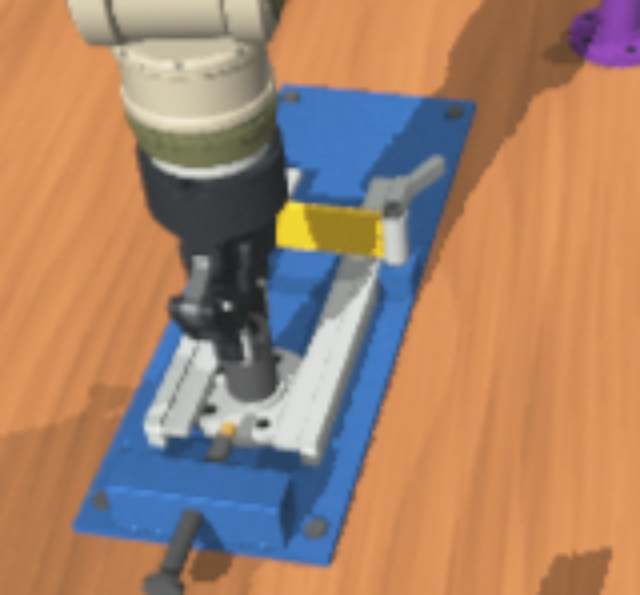

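```bash
python3 -m creep '{"hand":[20,20,20,20,20],"delta_pos":[[0,0.002,-0.0004],[0,0.002,0],[0,0.002,0],[0,0.002,0],[0,0.002,0]],"turn":[0,0,0,0,0]}' >/dev/null; python3 st.py
python3 -m creep '{"hand":[20,20,20,20,20],"delta_pos":[[0,0.001,0],[0,0.001,0],[0,0.001,0],[0,0.001,0],[0,0.001,0]],"turn":[0,0,0,0,0]}' >/dev/null; python3 st.py
python3 -m creep '{"hand":[20,20,20,20,20],"delta_pos":[[0,0.001,0],[0,0.001,0],[0,0.001,0],[0,0.001,0],[0,0.001,0]],"turn":[0,0,0,0,0]}' >/dev/null; python3 st.py
```

```text
t 17.18 tcp [0.5809 0.1482 0.061 ] a 174.96 tilt [ 0.0011 -0.0032 -1.    ] slide xy 0.1374 0.001 F slide [-7.37 -0.17  4.31] gap 0.0287 turn needed 0.01
t 17.6 tcp [0.5812 0.1522 0.061 ] a 174.96 tilt [ 0.0011 -0.0032 -1.    ] slide xy 0.1414 0.001 F slide [-6.44  0.47  4.24] gap 0.0292 turn needed 0.01
t 18.02 tcp [0.5815 0.1561 0.061 ] a 174.96 tilt [ 0.001  -0.0032 -1.    ] slide xy 0.1453 0.001 F slide [-7.3   0.79  3.73] gap 0.0293 turn needed 0.01
```

```bash
python3 -m creep '{"hand":[20,20,20,20,20],"delta_pos":[[0,0.001,0],[0,0.001,0],[0,0.001,0],[0,0.001,0],[0,0.001,0]],"turn":[0,0,0,0,0]}' >/dev/null; python3 st.py
python3 -m creep '{"hand":[20,20,20,20,20],"delta_pos":[[0,0.001,0],[0,0.001,0],[0,0.0005,0],[0,0.0005,0],[0,0.0005,0]],"turn":[0,0,0,0,0]}' >/dev/null; python3 st.py
```

```text
t 18.43 tcp [0.5819 0.1601 0.061 ] a 174.96 tilt [ 0.0011 -0.0032 -1.    ] slide xy 0.1493 0.001 F slide [-7.58 -0.52  3.85] gap 0.0287 turn needed 0.01
t 18.85 tcp [0.5821 0.1629 0.061 ] a 174.96 tilt [ 0.001  -0.0033 -1.    ] slide xy 0.1521 0.001 F slide [-7.38 -0.6   5.05] gap 0.0292 turn needed 0.01
```

```bash
python3 -m creep '{"hand":[20,20,20,20,20],"delta_pos":[[0,0.0005,0],[0,0.0005,0],[0,0.0005,0],[0,0.0005,0],[0,0.0005,0]],"turn":[0,0,0,0,0]}' >/dev/null; python3 st.py
python3 -m creep '{"hand":[20,20,20,20,20],"delta_pos":[[0,0.0005,0],[0,0.0005,0],[0,0.0005,0],[0,0.0005,0],[0,0.0005,0]],"turn":[0,0,0,0,0]}' >/dev/null; python3 st.py
```

```text
t 19.27 tcp [0.5823 0.1649 0.061 ] a 174.96 tilt [ 0.001  -0.0032 -1.    ] slide xy 0.1541 0.0011 F slide [-7.8   0.16  4.68] gap 0.0291 turn needed 0.01
t 19.68 tcp [0.5825 0.1668 0.061 ] a 174.96 tilt [ 0.0011 -0.0032 -1.    ] slide xy 0.1561 0.001 F slide [-7.89 -0.4   3.74] gap 0.029 turn needed 0.01
```

```bash
python3 -m creep '{"hand":[20,20,20,20,20],"delta_pos":[[0,0.0005,0],[0,0.0005,0],[0,0.0005,0],[0,0.0005,0],[0,0.0005,0]],"turn":[0,0,0,0,0]}' >/dev/null; python3 st.py
python3 -m creep '{"hand":[20,20,20,20,20],"delta_pos":[[0,0.0005,0],[0,0.0005,0],[0,0.0005,0],[0,0.0003,0],[0,0.0003,0]],"turn":[0,0,0,0,0]}' >/dev/null; python3 st.py
```

```text
t 20.1 tcp [0.5825 0.168  0.0611] a 174.93 tilt [ 0.0009 -0.0051 -1.    ] slide xy 0.1572 0.0011 F slide [-11.34  -0.08   6.18] gap 0.0291 turn needed 0.0
t 20.52 tcp [0.5826 0.1685 0.0613] a 174.89 tilt [ 0.0008 -0.0073 -1.    ] slide xy 0.1577 0.001 F slide [-14.4    1.08   7.54] gap 0.0291 turn needed -0.01
```

```bash
python3 -m creep '{"hand":[20,20,20,20,20],"delta_pos":[[0,0.0004,0],[0,0.0004,0],[0,0.0002,0],[0,0,0],[0,0,0]],"turn":[0,0,0,0,0]}' >/dev/null; python3 st.py
```

```text
t 20.93 tcp [0.5827 0.1687 0.0614] a 174.87 tilt [ 0.0008 -0.0083 -1.    ] slide xy 0.1579 0.001 F slide [-15.75  -0.1    7.86] gap 0.0293 turn needed -0.01
```

```bash
python3 - <<'E'
from h import *
from st import D
f=[]
for i in range(4):
    c=env.read_camera('side'); s=env.get_state(); f.append([s['wrist_force'][:2]@D,s['wrist_force'][2]])
print(np.round(f,2),np.mean(f,0))
a=cv2.resize(c['pixels'][140:310,200:360],None,fx=4,fy=3.5); cv2.imwrite('pics/g7.png',a[:,:,::-1])
E
```

```text
[[-14.61   7.28]
 [-15.49   7.44]
 [-15.01   7.84]
 [-14.68   7.91]] [-14.9479   7.6187]
```

View pics/g7.png

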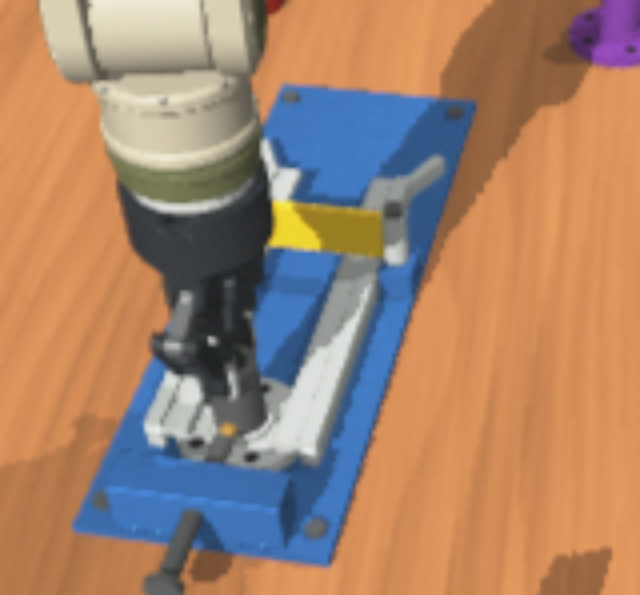

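```bash
python3 -m creep '{"hand":[20,20,20,20,20],"delta_pos":[[0,0,-0.0004],[0,0,-0.0004],[0,0.0004,0],[0,0,0],[0,0,0]],"turn":[0,0,0,0,0]}' >/dev/null; python3 st.py;  python3 -m creep '{"hand":[20,20,20,20,20],"delta_pos":[[0,0.0004,0],[0,0.0002,0],[0,0,0],[0,0,0],[0,0,0]],"turn":[0,0,0,0,0]}' >/dev/null; python3 st.py
```

```text
t 21.55 tcp [0.5826 0.1692 0.0614] a 174.88 tilt [ 0.0002 -0.0079 -1.    ] slide xy 0.1584 0.0011 F slide [-14.14   0.29   4.58] gap 0.0293 turn needed -0.01
t 21.97 tcp [0.5825 0.1693 0.0614] a 174.86 tilt [ 0.0001 -0.0086 -1.    ] slide xy 0.1586 0.0012 F slide [-14.35   0.28   6.32] gap 0.029 turn needed -0.01
```

```bash
python3 -m creep '{"hand":[20,20,20,20,20],"delta_pos":[[0,0.0005,-0.0003],[0,0.0005,0],[0,0,0],[0,0,0],[0,0,0]],"turn":[0,0,0,0,0]}' >/dev/null; python3 st.py; python3 - <<'E'
from h import *
from st import D
f=[]
for i in range(4):
    c=env.read_camera('side'); s=env.get_state(); f.append([s['wrist_force'][:2]@D,s['wrist_force'][2]])
print(np.round(f,2),np.mean(f,0))
E
```

```text
t 22.38 tcp [0.5825 0.1697 0.0615] a 174.85 tilt [-0.0001 -0.0094 -1.    ] slide xy 0.159 0.0012 F slide [-15.89  -0.25   5.5 ] gap 0.029 turn needed -0.02
[[-16.1    4.16]
 [-15.58   4.26]
 [-16.11   4.23]
 [-16.06   4.46]] [-15.9626   4.279 ]
```

```bash
python3 -m creep '{"hand":[20,20,20,20,20],"delta_pos":[[0,0.0004,-0.0001],[0,0,0],[0,0,0],[0,0,0],[0,0,0]],"turn":[0,0,0,0,0]}' >/dev/null; python3 st.py; python3 -m creep '{"hand":[32,34,38,44,52],"delta_pos":[[0,0,0],[0,0,0],[0,0,0],[0,0,0],[0,0,0]],"turn":[0,0,0,0,0]}' >/dev/null; python3 st.py; python3 -m creep '{"hand":[54,54,54,54,54],"delta_pos":[[0,0,0],[0,0,0],[0,0,0],[0,0,0],[0,0,0]],"turn":[0,0,0,0,0]}' >/dev/null; python3 st.py;  python3 - <<'E'
from h import *
c=env.read_camera('side')
a=cv2.resize(c['pixels'][140:310,200:360],None,fx=4,fy=3.5); cv2.imwrite('pics/g8.png',a[:,:,::-1])
E
```

```text
t 23.0 tcp [0.5825 0.1698 0.0615] a 174.84 tilt [-0.0002 -0.0099 -1.    ] slide xy 0.1591 0.0012 F slide [-17.59  -0.45   4.09] gap 0.0288 turn needed -0.02
t 23.42 tcp [0.5824 0.1752 0.0611] a 175.02 tilt [-0.0005  0.0012 -1.    ] slide xy 0.1644 0.0018 F slide [ 0.4  -0.12  0.4 ] gap 0.0516 turn needed 0.02
t 23.83 tcp [0.5825 0.1753 0.0613] a 175.05 tilt [ 0.0001  0.0002 -1.    ] slide xy 0.1645 0.0017 F slide [0.31 0.29 0.24] gap 0.0539 turn needed 0.02
```

View pics/g8.png

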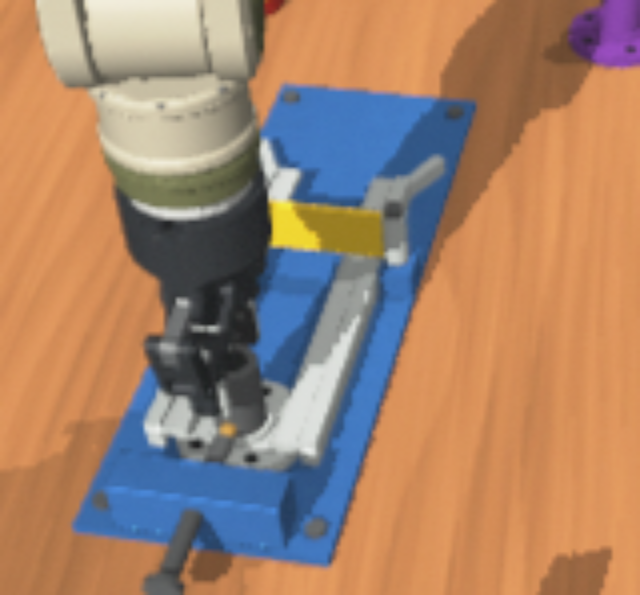

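```bash
python3 -m creep '{"hand":[54,54,54,54,54],"delta_pos":[[0,-0.004,0],[0,-0.002,-0.002],[0,0,-0.006],[0,0,-0.01],[0,0,-0.012]],"turn":[0,0,0,0,0]}' >/dev/null; python3 st.py; python3 -m creep '{"hand":[54,54,54,54,54],"delta_pos":[[0,0,-0.02],[0,0,-0.03],[0,0,-0.03],[0,0,-0.03],[0,0,-0.02]],"turn":[0,0,0,0,0]}' >/dev/null; python3 st.py
```

```text
t 24.3 tcp [0.5819 0.17   0.0858] a 175.01 tilt [-0.0007 -0.0001 -1.    ] slide xy 0.1592 0.0019 F slide [-0.07  0.26 -0.01] gap 0.054 turn needed 0.02
t 24.72 tcp [0.5832 0.1704 0.1933] a 175.03 tilt [ 0.0042  0.0006 -1.    ] slide xy 0.1597 0.0006 F slide [ 0.48 -0.76  0.28] gap 0.0539 turn needed 0.02
```

```bash
python3 -m creep '{"hand":[54,54,54,54,54],"delta_pos":[[0.02,-0.02,-0.01],[0.02,-0.03,-0.01],[0.02,-0.04,-0.01],[0.02,-0.04,0],[0.02,-0.04,0]],"turn":[0,0,0,0,0]}' >/dev/null; python3 -m creep '{"hand":[54,54,54,54,54],"delta_pos":[[0.01,-0.04,0],[0.01,-0.04,0],[0,-0.04,0],[0,-0.03,0],[0,0,0]],"turn":[0,0,0,0,0]}' >/dev/null; python3 st.py;  python3 - <<'E'
from h import *
from st import O,D,E_
S=env.read_camera('side');T=env.read_camera('top')
a=cv2.resize(S['pixels'][140:310,200:360],None,fx=2.5,fy=2.5);b=cv2.resize(T['pixels'][110:280,180:340],None,fx=2.5,fy=2.5)
cv2.imwrite('pics/g9.png',np.hstack([a,b])[:,:,::-1]); cv2.imwrite('pics/g9t.png',T['pixels'][:,:,::-1])
for c in (S,T):
    p=np.array(c['origin'])+ (np.stack(np.broadcast_arrays((np.arange(640)[None]-c['cx'])/c['fx'],(np.arange(400)[:,None]-c['cy'])/c['fy'],1.),-1)@rot(c['orientation']).T)*c['depth'][...,None]
    sx=(p[...,:2]-O)@D; sy=(p[...,:2]-O)@E_
    k=(abs(sx-.16)<.04)&(abs(sy)<.035)&(p[...,2]>.076)&(p[...,2]<.095); print(k.sum(),sx[k].mean(),sy[k].mean(),p[...,2][k].mean())
E
```

```text
t 25.55 tcp [ 0.4645 -0.0803  0.2147] a 174.76 tilt [ 0.0024 -0.0024 -1.    ] slide xy -0.1005 0.0967 F slide [ 0.09 -0.52  0.17] gap 0.054 turn needed -0.03
160 0.15902525631144054 0.001937688617354218 0.0861044956965509
131 0.15645200546725305 0.0028700657992646555 0.08515504372221287
```

View pics/g9.png

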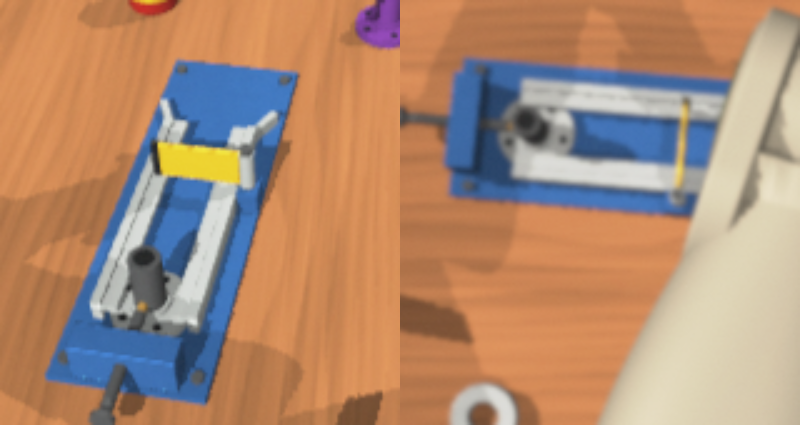

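View pics/g9t.png

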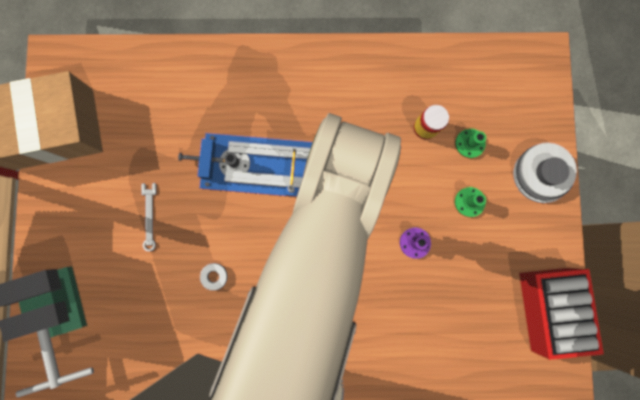

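The hub stands upright against the plunger (top view about (158,232)). The gate is shut at about (169,293), and the can, bearing and wrench have not moved.

```bash
python3 -c "
from workcell import env
print(env.hand_in(), env.get_state()['clock'])"
```

```text
the job is handed in; nothing more can be done
the job is handed in; nothing more can be done
```

The hub is loaded and the job handed in, at about 26 s of the 58 s allowed. I gripped the grey steel hub by its spigot, set it on the apron and slid it under the rails and through the gate. I pressed it onto the plunger to about 16–17.6 N, let go and lifted the hand clear.

- **Spring press:** the steady reading was 16.0 N against about 7.4 N of sliding drag, so about 8.6 N of spring. The last small nudge gave a single noisy reading of 17.6 N, roughly 10 N over drag. The drag figure includes a slight downward press I kept on the hub, so the spring force is good to about 1–2 N.
- **Final state:** both cameras show the hub upright against the plunger and the gate shut. The can, bearing and wrench stand where they were, and the wrist force was near zero with the hand clear.
- **Disagreement:** the cameras differ slightly on the hub's axis, at slide x = 0.159 m (side) and 0.156 m (top). That is about the calibration error, and both are well past the gate's sweep.
- **Release:** when the fingers opened, the arm sprang forward about 5 mm, without touching the hub as far as the forces show.

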